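# Line the jars up by height on the board

### The arm

A 7-joint arm with a two-finger parallel gripper is mounted at the origin on a cart in front of the work surface, level with it; the furniture and walls round the work are solid. World frame = base frame: x ahead of the robot, y to its left, z up, the work surface at z = 0. Lengths are in m, angles in rad, forces in N, time in s.
With the tool pointing down it reaches from about 0.425 to 0.925 m from the base axis. Payload 6.8 kg.
Tool frame: the origin (TCP) lies on the centre line of the jaws, within the pads' length; the fingertips stand 8 mm ahead of it and the grasp point (between the pads) lies 11 mm behind it; z points along the fingers, y is the line along which they close (so a half turn about z gives the same grasp; the last joint's range is limited). The gripper opens to 88 mm and grips with 3 to 60 N. Pads are 20 mm wide; open, the fingers measure 115 mm over their backs; the gripper's body (75 mm by 178 mm) begins 61 mm behind the grasp point.
Start: joints at [0.996, 0.477, 0.022, 1.555, -0.011, 1.109, -0.083], TCP at [0.304, -0.603, 0.231] pointing down, gripper open.
Joint ranges: [-2.96, 2.96], [-0.34, 2.1], [-1.41, 1.46], [0.24, 2.44], [-1.37, 4.51], [0.17, 1.92], [-2.96, 2.96]. Speed limits (rad/s): [2.39, 2.39, 3.14, 3.14, 3.14, 3.14, 3.14].

### API

Orientations are given as a unit quaternion [x, y, z, w].
In Python, from bench import ctrl gives the robot as it stands. The module is installed in compiled form; this text tells all that it offers.
- The arm moves only by the tool play_rows, never from a script. Its argument "targets" is a list of rows, each a list of 5 numbers: the gripper command: -1 is fully open, 1 is shut, values between are in proportion, then the shift along the tool's x, y, z in mm, then the turn about the tool's z in degrees. In form: [[fingers, dx, dy, dz, turn], ...]. A call has 1 to 8 rows; each row is the pose to reach, as a shift and turn from the pose commanded when the call began, along the tool's axes at that moment; what a row does not reach only later rows make up. A row lasts 1/8 s, in which the tool goes at most 62.5 mm and 10.7 degrees, less where a joint would pass 70% of its speed; a pose out of reach is approached as far as the arm can. A call with a gripper value outside its range is refused whole. The fingers move at their own pace and stop on an object; the grip force is fixed at half the most. Time passes only in rows, so rows that repeat a pose let the fingers close. It gives the time, the measured TCP pose, the force, the opening and the grip force at its end, in the units of the state.
- ctrl.state(): the state, without advancing time (a new reading comes with each control period).
- ctrl.get_image(name): name is "scene" or "top"; returns a dict with "image" (400x640x3 uint8, red, green, blue), "vertical_fov" (degrees; the focal length in pixels is half the picture's height over the tangent of half this angle, whatever the lens; pixels are square), "cx", "cy" (the principal point, pixels), "distortion" ([k1, k2, p1, p2, k3] as OpenCV has them; the pictures are not rectified), "rvec" (rotation vector, rad) and "tvec" (3), from world to camera coordinates, as OpenCV has them. Camera axes: x right, y down, z forward; pixel columns grow to the right and rows downward; lengths in m; the calibration is good to about 2 mm. A picture is of the moment at which its call begins. There is no depth.
- ctrl.finish_job(): hands the job in; it is judged then, once.
The state is a dict: "time": time; "joints": joint angles; "qd": joint speeds; "joint_efforts": joint torques, N m; "eef_pos": TCP position; "tcp_rot": TCP orientation; "force": force on the tool from outside, world axes, zero at the start; "ft_torque": the same for the moment, N m; "width": opening from 0.0 (shut) to 1.0 (fully open); "grasp_force": force on a finger pad.
Only numpy, scipy, OpenCV 4.12 (cv2) and the standard library are available. Lean on these libraries where they do the work, as an engineer would, in place of code of your own. Each camera call takes 0.05 s, during which the arm holds its last target. There are 200 camera calls.

### The job

Line up the short mustard jar, the honey jar, the spice jar and the steel flour dredger on the wooden board, one upright in the middle of each slate disc, in order of height, so that the row carries on from the low flat tin: the shortest on the disc next to the tin, the tallest on the disc farthest from it. Leave the tin and the salt shaker where they stand.

Things in the scene. Friction and masses are not known exactly. Their poses are not given: they have to be found in the camera images.
- mustard_jar: the shortest: squat round glass jar with a paper label and a steel lid, 56 mm across, 64 mm high, about 0.18 kg, closed. Origin: centre of its underside, z up. Starts upright on the worktop.
- honey_jar: the second in height: glass honey jar with a red lid, 86 mm high, body 56 mm wide along its own x and 62 mm along its own y, lid 56 mm across (the top 11 mm), about 0.36 kg. Origin: centre of its underside, z up. Starts upright on the worktop, any way round.
- spice_jar: the third in height: slim round spice jar with a green lid, 46 mm across, 106 mm high, about 0.11 kg. Origin: centre of its underside, z up. Starts upright on the worktop.
- dredger: the tallest: plain round steel flour shaker with a domed, pierced top, 135 mm high, body 53 mm across, collar 57 mm across from 104 to 120 mm height, about 0.22 kg. Origin: centre of its underside, z up. Starts upright on the worktop.
- flat_tin: low flat round food tin, 86 mm across, 40 mm high, loose; it stands on the worktop just beyond one end of the board, about 100 mm from the centre of the last disc there; which end varies (a lemon lies beyond the other end). Not to be moved. Origin: centre of its underside.
- salt_shaker: clear salt shaker with a grey cap, 44 mm across, 90 mm high, loose, standing on the worktop in front of the board, between the four things; not part of the row and not to be moved. Origin: centre of its underside.
- disc_a: one of four alike fixed dark slate discs, 72 mm across and 4 mm thick, in one straight row, 95 mm from centre to centre, on a fixed wooden board (370 x 90 x 14 mm, rounded edges) that lies on the worktop; the board's place and direction vary. Origin: centre of the disc's underside, 14 mm above the worktop; things stand on its upper face, 18 mm above the worktop. z up, y along the row (disc_a at the +y end, then b, c, d). The end disc at the +y end of the row.
- disc_b: a slate disc like disc_a, same size and origin. Second from the +y end.
- disc_c: a slate disc like disc_a, same size and origin. Third from the +y end.
- disc_d: a slate disc like disc_a, same size and origin. The end disc at the -y end. A wall cabinet hangs over the back of the worktop, its underside 0.50 m up and its front about 0.66 m ahead of the robot's base, so carry things no higher than needed.

How it is judged:
By the outcome, as a careful person would: the job done as asked, in the order asked, and still so for the second after the job is handed in, with the robot touching nothing.
It also fails if it takes over 109 s, if anything falls off the work surface, if the arm or the gripper's body presses on something with over 40 N, if the wrist force passes 120 N, or if a joint passes its speed limit or range.

## Working session

There is one attempt and no reset: what is moved stays moved. The work goes in short steps, Python scripts to look and compute and a tool call to move; the robot and the scene stay as the last step left them, time stands still between calls to the robot, and variables do not carry over. Pictures are saved under pics/ and viewed, at most 14 in all, crops included, and the job is handed in when it is done.

Besides the shell and the picture viewer there is one more tool, called as name([rows], argument=value, ...), one row to a line, values as JSON. play_rows: Moves the arm, as the interface text tells. Its arguments: {"type":"object","properties":{"targets":{"type":"array"}},"required":["targets"]}

```bash
mkdir -p pics; cat > h.py <<'E'
import numpy as np, cv2, json
from bench import ctrl
def cam(n):
    d=ctrl.get_image(n); im=d["image"]; f=im.shape[0]/2/np.tan(np.radians(d["vertical_fov"])/2)
    d["K"]=np.array([[f,0,d["cx"]],[0,f,d["cy"]],[0,0,1.]]); d["D"]=np.array(d["distortion"],float)
    d["R"]=cv2.Rodrigues(np.array(d["rvec"],float))[0]; d["t"]=np.array(d["tvec"],float).ravel()
    d["C"]=-d["R"].T@d["t"]; return d
def ray(d,uv,z):
    p=cv2.undistortPoints(np.array(uv,float).reshape(-1,1,2),d["K"],d["D"]).reshape(-1,2)
    r=np.c_[p,np.ones(len(p))]@d["R"]; C=d["C"]; return C+r*((z-C[2])/r[:,2])[:,None]
def proj(d,P): return cv2.projectPoints(np.array(P,float).reshape(-1,1,3),np.array(d["rvec"],float),d["t"],d["K"],d["D"])[0].reshape(-1,2)
E
python3 - <<'E'
from h import *
print(ctrl.state())
for n in("scene","top"):
    d=cam(n); print(n,d["C"],d["vertical_fov"],d["D"]); cv2.imwrite(f"pics/{n}0.png",d["image"][:,:,::-1])
E
```

```text
{'time': 0.0, 'joints': array([ 0.99590345,  0.47777234,  0.02234939,  1.55641544, -0.01150888,
        1.10927542, -0.08314808]), 'qd': array([ 1.23648337e-04,  5.87794722e-04,  4.78133875e-04, -7.67590221e-05,
       -4.89583998e-05, -1.47511561e-03,  3.31837966e-04]), 'joint_efforts': array([ 9.93445838e-06, -5.82848632e+01,  1.53436270e+00, -2.72609657e+01,
       -5.43551543e-02,  1.68893026e-02,  1.67261724e-04]), 'eef_pos': array([ 0.30349816, -0.60228836,  0.22971571]), 'tcp_rot': array([ 9.72890568e-01,  2.31264315e-01, -2.61562174e-04, -8.30961233e-04]), 'force': array([ 0.71788682, -0.33946165, -0.23889699]), 'ft_torque': array([0.05918282, 0.00144034, 0.03687068]), 'grasp_force': 0.0, 'width': 0.9981609334639276}
scene [0.00791013 0.70388477 0.69058739] 51.61155688035274 [-0.09469268  0.          0.          0.          0.        ]
top [0.2891929  0.01479673 1.08579783] 56.18035720740403 [-0.001823  0.        0.        0.        0.      ]
```

View pics/scene0.png

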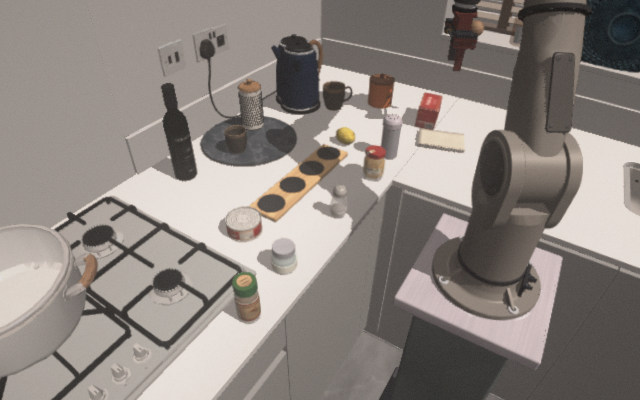

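View pics/top0.png

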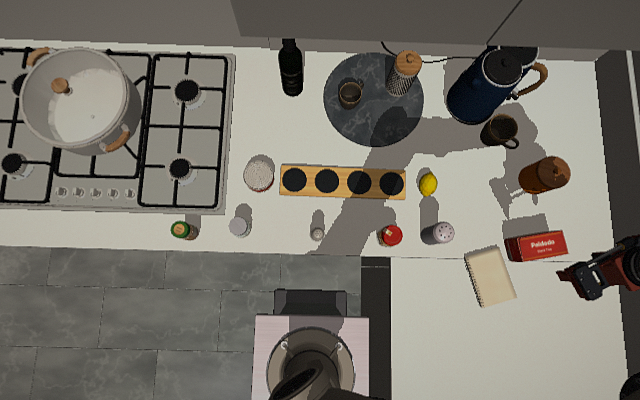

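The scene picture shows the board with 4 discs, the tin (244,222) at one end and the lemon (346,135) at the other. In the top view the discs are at (294,180), (327,181), (360,182) and (391,183). The tin (259,175) is at the left, which is the +y end next to disc_a. The rest: spice (180,229), mustard (239,226), shaker (317,233), honey (391,235), dredger (437,233).

```bash
python3 - <<'E'
from h import *
d=cam("top"); s=cam("scene")
crop=d["image"][150:260,150:470,::-1]; cv2.imwrite("pics/c1.png",cv2.resize(crop,(800,275),interpolation=cv2.INTER_CUBIC))
crop=s["image"][80:340,200:480,::-1]; cv2.imwrite("pics/c2.png",cv2.resize(crop,(646,600),interpolation=cv2.INTER_CUBIC))
# discs: dark blobs
g=d["image"].max(2)
m=(g<70).astype(np.uint8); n,l,st,ce=cv2.connectedComponentsWithStats(m)
D=[]
for i in range(1,n):
    if 300<st[i,4]<900 and 270<ce[i,0]<410 and 160<ce[i,1]<200: D.append(ce[i]); print("disc",ce[i],st[i],ray(d,[ce[i]],.018)[0].round(4))
hsv=cv2.cvtColor(d["image"],cv2.COLOR_RGB2HSV)
H,S,V=[hsv[...,i].astype(int) for i in range(3)]
def blob(mask,name,z,x0,x1,y0,y1):
    k=np.zeros_like(mask);k[y0:y1,x0:x1]=1
    n,l,st,ce=cv2.connectedComponentsWithStats((mask&k).astype(np.uint8))
    i=1+st[1:,4].argmax(); c=max(cv2.findContours((l==i).astype(np.uint8),0,1)[0],key=len)
    (cc,r)=cv2.minEnclosingCircle(c); print(name,ce[i].round(1),st[i],np.round(cc,1),round(r,1),ray(d,[ce[i],cc],z).round(4)[:,:2].tolist())
blob(((H<8)|(H>172))&(S>150),"honey",.086,370,410,215,255)
blob((H>40)&(H<85)&(S>100),"spice",.106,160,200,215,245)
for n,z,P in(("mustard",.064,(239,226)),("dredger",.12,(437,233)),("shaker",.09,(317,233)),("tin",.04,(259,175))):
    print(n,ray(d,[P],z)[0].round(3), "px/mm",np.linalg.norm(np.diff(proj(d,[[.5,0,z],[.5,.1,z]]),axis=0))/100)
E
```

```text
disc [294.03378378 179.36711712] [282 168  25  24 444] [0.5345 0.0638 0.018 ]
disc [326.46726862 180.62979684] [315 169  24  24 443] [ 0.5337 -0.031   0.018 ]
disc [358.84787472 182.04697987] [347 171  25  23 447] [ 0.5323 -0.1257  0.018 ]
disc [390.95555556 183.14444444] [379 172  25  24 450] [ 0.5319 -0.2198  0.018 ]
honey [392.1 235.3] [382 225  21  21 289] [391.6 235. ] 10.4 [[0.3737, -0.207], [0.3745, -0.2057]]
spice [181.2 229.6] [171 222  19  16 140] [180.1 229. ] 9.4 [[0.3714, 0.3482], [0.3728, 0.3512]]
mustard [0.389 0.207 0.064] px/mm 0.3596875790749857
dredger [ 0.38  -0.316  0.12 ] px/mm 0.3798048633935589
shaker [ 0.374 -0.006  0.09 ] px/mm 0.36875605787126065
tin [0.539 0.163 0.04 ] px/mm 0.3517037378379183
```

View pics/c1.png

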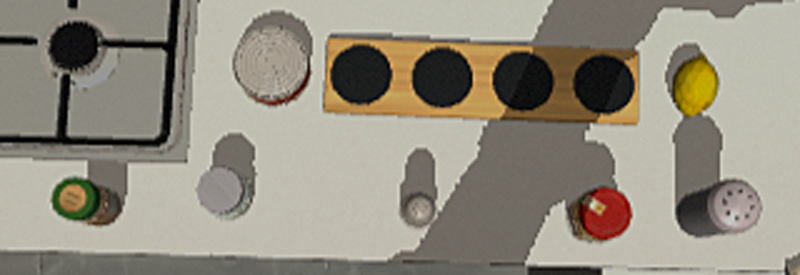

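View pics/c2.png

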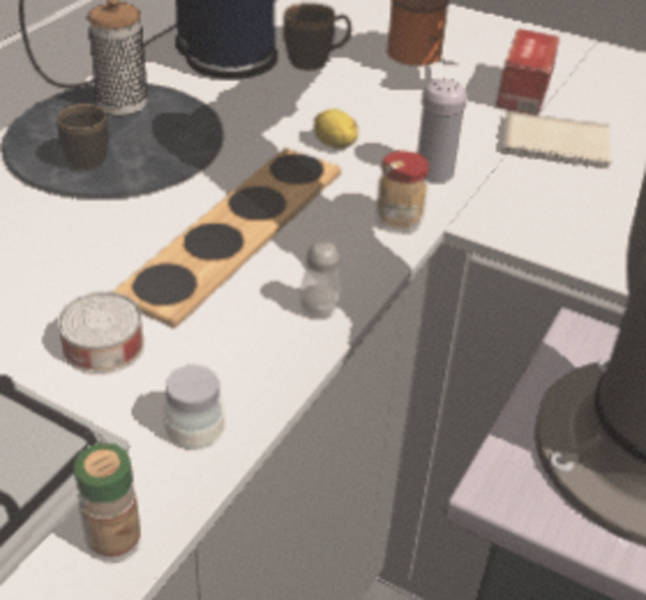

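```bash
python3 - <<'E'
from h import *
d=cam("top"); s=cam("scene")
T=dict(mustard=((238.4,226.4),(283.7,246.9),.064),spice=((180.4,230),(243.8,280.7),.106),honey=((391.8,235.2),(376,149.4),.086),dredger=((444,232.4),(392.5,118),.125),shaker=((317.6,234),(340,187),.09),disc_a=((294,179.4),(271.5,203.1),.018),disc_d=((391,183.1),(328,153),.018))
for k,(a,b,z) in T.items(): print(k,ray(d,[a],z)[0][:2].round(4),ray(s,[b],z)[0][:2].round(4))
a=cv2.resize(d["image"][212:262,360:420,::-1],(480,400),interpolation=cv2.INTER_CUBIC)
b=cv2.resize(s["image"][140:190,350:390,::-1],(320,400),interpolation=cv2.INTER_CUBIC)
cv2.imwrite("pics/h1.png",np.hstack([a,b]))
E
```

```text
mustard [0.388  0.2084] [0.3866 0.2127]
spice [0.3702 0.3503] [0.3726 0.355 ]
honey [ 0.374  -0.2061] [ 0.3759 -0.2127]
dredger [ 0.3817 -0.3326] [ 0.3859 -0.338 ]
shaker [ 0.3713 -0.0075] [ 0.3732 -0.004 ]
disc_a [0.5344 0.0639] [0.5316 0.0655]
disc_d [ 0.5321 -0.22  ] [ 0.5308 -0.218 ]
```

View pics/h1.png

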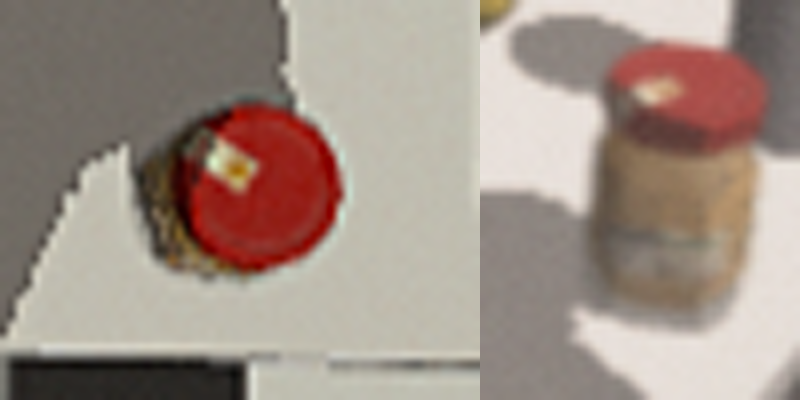

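The dredger, spice and mustard fits from the two views agree to about 5 mm. In the crop the honey lid centre is at (262,187), which is top pixel (392.8,235.4), and its body looks nearly round. I'll grip along world x, and move above the dredger first.

```bash
cat >> h.py <<'E'
def go(x,y,z,a=90):
    s=ctrl.state(); q=s["tcp_rot"]; a0=2*np.degrees(np.arctan2(q[1],q[0])); from scipy.spatial.transform import Rotation as Ro
    R=Ro.from_quat(q).as_matrix(); dl=R.T@(np.array([x,y,z])-s["eef_pos"])*1000
    print("a0",round(a0,2),"shift",dl.round(1),"turn",round((a0-a+180)%360-180,2),"pos",s["eef_pos"].round(4),"t",s["time"])
E
python3 -c "
from h import *
go(.384,-.335,.25)"
```

```text
a0 26.74 shift [ 192.2 -202.9  -19.5] turn -63.26 pos [ 0.3037 -0.6026  0.2303] t 0.3
```

play_rows([
  [-1,27,-29,-20,-9],
  [-1,55,-58,-20,-18],
  [-1,82,-87,-20,-27],
  [-1,110,-116,-20,-36],
  [-1,137,-145,-20,-45],
  [-1,165,-174,-20,-54],
  [-1,192,-203,-20,-63.3],
  [-1,192,-203,-20,-63.3],
])

```text
time: 1.3
eef_pos: [0.3851, -0.3322, 0.251]
tcp_rot: [0.705, 0.709, 0.0, 0.0]
force: [-0.9, -0.3, -0.2]
width: 0.999
grasp_force: 0.0
```

```bash
python3 - <<'E'
from h import *
go(.384,-.335,.072); print(ctrl.state()["joints"].round(2))
d=cam("top"); s=cam("scene")
a=cv2.resize(d["image"][190:260,380:480,::-1],(480,336),interpolation=cv2.INTER_CUBIC)
b=cv2.resize(s["image"][60:165,340:440,::-1],(320,336),interpolation=cv2.INTER_CUBIC)
cv2.imwrite("pics/d1.png",np.hstack([a,b]))
E
```

```text
a0 90.38 shift [ -2.8  -1.3 179. ] turn 0.38 pos [ 0.3851 -0.3322  0.251 ] t 1.3
[ 0.85  0.2  -0.3   1.91  0.07  1.04  0.53]
```

View pics/d1.png

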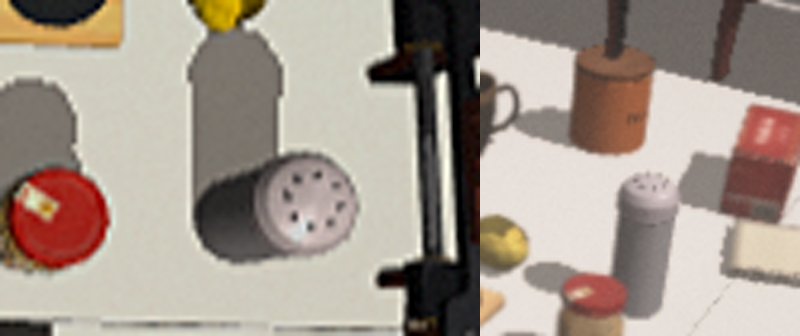

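```bash
python3 - <<'E'
from h import *
d=cam("top"); s=cam("scene")
print(proj(d,[.3851,-.3322,.243]),proj(d,[.3851,-.3322,.32]),proj(s,[.3851,-.3322,.243]))
print(ray(d,[(443.75,232.3)],.12),ray(d,[(420.2,234.5)],0),ray(d,[(380+300/4.8,190+152/4.8),(380+300/4.8,190+256/4.8),(380+357/4.8,232)],.115))
print(proj(s,[.384,-.335,.0]),proj(s,[.384,-.335,.135]))
cv2.imwrite("pics/s2.png",s["image"][:,:,::-1])
E
```

```text
[[462.29356978 226.44970401]] [[477.36214487 222.66520499]] [[396.92062953  80.53777748]]
[[ 0.38247066 -0.33381275  0.12      ]] [[ 0.38569453 -0.30800341  0.        ]] [[ 0.41075599 -0.33320098  0.115     ]
 [ 0.35419834 -0.33145609  0.115     ]
 [ 0.38452773 -0.36352247  0.115     ]]
[[387.83546401 154.70648296]] [[393.08537842 115.4852292 ]]
```

View pics/s2.png

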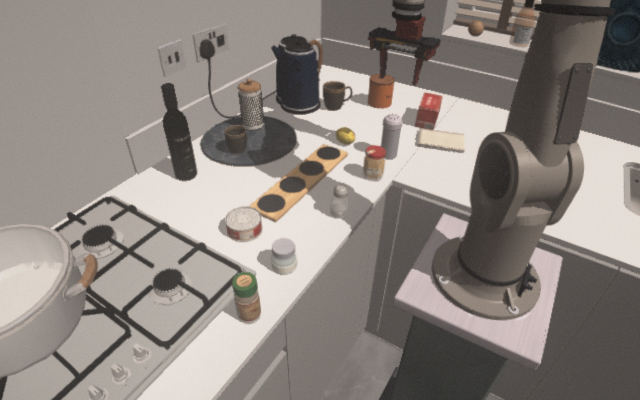

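The gripper tips in the scene picture, at (384,78) and (416,83), are centred on the projected TCP. So the dredger is confirmed at (.383,-.334), and I'll descend and grip.

play_rows([
  [-1,-2,-2,50,0.4],
  [-1,-2,-2,100,0.4],
  [-1,-2,-2,145,0.4],
  [-1,-2,-2,179,0.4],
  [-1,-2,-2,179,0.4],
  [1,-2,-2,179,0.4],
  [1,-2,-2,179,0.4],
  [1,-2,-2,179,0.4],
])

```text
time: 2.5
eef_pos: [0.3824, -0.3377, 0.0728]
tcp_rot: [0.709, 0.705, 0.0, 0.001]
force: [-0.3, -0.1, -0.6]
width: 0.702
grasp_force: 0.0
```

play_rows([
  [1,0,0,0,0],
  [1,0,0,0,0],
  [1,0,0,0,0],
  [1,0,0,0,0],
])

```text
time: 3.0
eef_pos: [0.3826, -0.3376, 0.0725]
tcp_rot: [0.709, 0.705, 0.0, 0.001]
force: [-0.1, -0.2, 6.9]
width: 0.638
grasp_force: 30.0
```

```bash
python3 -c "
from h import *
print(ctrl.state()['width']);go(.532,-.220,.16)"
```

```text
0.6383157723162651
a0 89.65 shift [118.5 148.8 -87.4] turn -0.35 pos [ 0.3826 -0.3376  0.0725] t 3.0
```

The width reads 56 mm, so the pads have caught the collar's lower edge. I'll regrip centred on the collar.

play_rows([
  [-1,0,0,0,0],
  [-1,0,0,0,0],
  [-1,0,0,0,0],
  [-1,4,0,-28,0],
  [-1,4,0,-28,0],
  [1,4,0,-28,0],
  [1,4,0,-28,0],
  [1,4,0,-28,0],
])

```text
time: 4.0
eef_pos: [0.3816, -0.333, 0.0991]
tcp_rot: [0.709, 0.705, -0.0, -0.001]
force: [0.2, -0.4, 0.6]
width: 0.698
grasp_force: 0.0
```

play_rows([
  [1,0,0,0,0],
  [1,0,0,0,0],
  [1,0,0,0,0],
  [1,0,0,0,0],
])

```text
time: 4.5
eef_pos: [0.3818, -0.333, 0.0996]
tcp_rot: [0.709, 0.705, -0.0, -0.0]
force: [1.3, -0.9, -2.4]
width: 0.636
grasp_force: 30.0
```

```bash
python3 - <<'E'
from h import *
go(.532,-.220,.19)
d=cam("top"); s=cam("scene")
a=cv2.resize(d["image"][190:260,380:480,::-1],(480,336),interpolation=cv2.INTER_CUBIC)
b=cv2.resize(s["image"][60:165,340:440,::-1],(320,336),interpolation=cv2.INTER_CUBIC)
cv2.imwrite("pics/d2.png",np.hstack([a,b]))
E
```

```text
a0 89.64 shift [114.  149.5 -90.5] turn -0.36 pos [ 0.3818 -0.333   0.0996] t 4.5
```

View pics/d2.png

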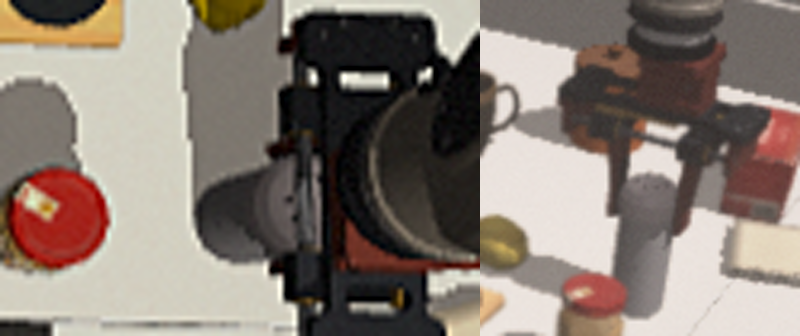

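The dredger is held upright. Now lift and carry it to disc_d.

play_rows([
  [1,0,0,-30,0],
  [1,0,0,-60,0],
  [1,35,46,-60,0],
  [1,75,100,-60,0],
  [1,105,138,-60,0],
  [1,114,150,-60,0],
  [1,114,150,-45,0],
  [1,114,150,-32,0],
])

```text
time: 5.6
eef_pos: [0.5305, -0.2218, 0.13]
tcp_rot: [0.71, 0.704, -0.001, -0.001]
force: [-0.6, -0.6, -2.0]
width: 0.637
grasp_force: 30.0
```

```bash
python3 -c "
from h import *
print(ctrl.state()['width']);go(.532,-.220,.1186)"
```

```text
0.6373418805272802
a0 89.5 shift [ 1.8  1.5 11.4] turn -0.5 pos [ 0.5305 -0.2218  0.13  ] t 5.6
```

play_rows([
  [1,1,1,5,0],
  [1,1,1,9,0],
  [1,1,1,12,0],
  [1,1,1,12,0],
  [1,1,1,13,0],
  [1,1,1,13,0],
])

```text
time: 6.35
eef_pos: [0.5337, -0.2191, 0.1188]
tcp_rot: [0.709, 0.705, 0.0, 0.0]
force: [0.7, 0.6, -2.0]
width: 0.637
grasp_force: 30.0
```

play_rows([
  [1,-1,-1,1,0],
  [1,-1,-1,2,0],
  [1,-1,-1,2,0],
  [1,-1,-1,2,0],
])

```text
time: 6.85
eef_pos: [0.5327, -0.2203, 0.1172]
tcp_rot: [0.709, 0.705, -0.0, 0.0]
force: [-1.6, 0.1, 5.2]
width: 0.637
grasp_force: 30.0
```

Contact made. Release and rise, then go on toward the spice jar at (.3715,.352). Its top is at .106, so I'll travel with the tips at 0.19.

play_rows([
  [-1,0,0,0,0],
  [-1,0,0,0,0],
  [-1,0,0,0,0],
  [-1,0,0,-20,0],
  [-1,0,0,-60,0],
  [-1,0,0,-90,0],
  [-1,0,0,-100,0],
  [-1,0,0,-100,0],
])

```text
time: 7.85
eef_pos: [0.5326, -0.2201, 0.2165]
tcp_rot: [0.709, 0.705, 0.0, 0.0]
force: [0.0, 0.1, 0.1]
width: 0.999
grasp_force: 0.0
```

```bash
python3 -c "
from h import *
print(ctrl.state()['joints'].round(2));go(.3715,.352,.19)"
```

```text
[ 0.56  0.35 -0.35  1.79  0.14  1.02  0.15]
a0 89.64 shift [ 571.1 -164.7   26.3] turn -0.36 pos [ 0.5326 -0.2201  0.2165] t 7.85
```

play_rows([
  [-1,50,-12,0,0],
  [-1,105,-30,0,0],
  [-1,160,-46,0,0],
  [-1,215,-62,0,0],
  [-1,270,-78,0,0],
  [-1,325,-94,0,0],
  [-1,380,-110,0,0],
  [-1,420,-122,0,0],
])

```text
time: 8.85
eef_pos: [0.4114, 0.2026, 0.2154]
tcp_rot: [0.709, 0.706, -0.001, -0.001]
force: [0.6, -0.4, 0.5]
width: 1.0
grasp_force: 0.0
```

play_rows([
  [-1,50,-14,0,0],
  [-1,100,-28,0,0],
  [-1,140,-40,0,0],
  [-1,151,-43,0,0],
  [-1,151,-43,0,0],
  [-1,151,-43,0,0],
])

```text
time: 9.6
eef_pos: [0.3718, 0.3501, 0.2159]
tcp_rot: [0.71, 0.704, -0.001, 0.0]
force: [-0.9, 0.1, -0.4]
width: 1.003
grasp_force: 0.0
```

```bash
python3 - <<'E'
from h import *
go(.3715,.352,.055)
d=cam("top"); s=cam("scene")
print(ctrl.state()['joints'].round(2))
a=cv2.resize(d["image"][150:260,130:440,::-1],(800,284),interpolation=cv2.INTER_CUBIC)
b=cv2.resize(s["image"][130:330,200:440,::-1],(372,310),interpolation=cv2.INTER_CUBIC)
c=np.zeros((594,800,3),np.uint8); c[:284]=a; c[284:,:372]=b; cv2.imwrite("pics/p2.png",c)
E
```

```text
a0 89.52 shift [  2.2  -0.3 160.9] turn -0.48 pos [0.3718 0.3501 0.2159] t 9.6
[-0.28  0.3  -0.7   1.92  0.23  1.   -1.1 ]
```

View pics/p2.png

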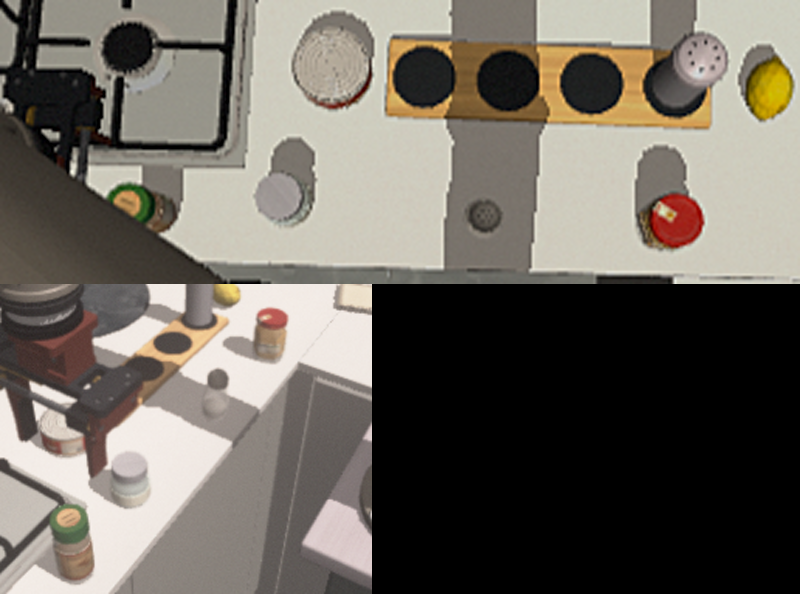

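The dredger stands upright on disc_d. The spice lid is at crop (129,205), which is (180,229.5) in the picture, unchanged. Descend.

play_rows([
  [-1,2,0,50,0],
  [-1,2,0,100,0],
  [-1,2,0,140,0],
  [-1,2,0,165,0],
  [-1,2,0,165,0],
  [1,2,0,165,0],
  [1,2,0,165,0],
  [1,2,0,165,0],
])

```text
time: 10.7
eef_pos: [0.3718, 0.3543, 0.0526]
tcp_rot: [0.709, 0.705, 0.001, 0.0]
force: [0.3, 0.3, -0.7]
width: 0.698
grasp_force: 0.0
```

play_rows([
  [1,0,0,0,0],
  [1,0,0,0,0],
  [1,0,0,0,0],
  [1,0,0,0,0],
])

```text
time: 11.2
eef_pos: [0.3715, 0.3542, 0.0519]
tcp_rot: [0.709, 0.705, 0.0, 0.0]
force: [2.1, -1.0, 4.4]
width: 0.521
grasp_force: 29.9
```

```bash
python3 -c "
from h import *
go(.5325,-.1255,.18)"
```

```text
a0 89.64 shift [-478.6  164.1 -128.2] turn -0.36 pos [0.3715 0.3542 0.0519] t 11.2
```

play_rows([
  [1,0,0,-40,0],
  [1,0,0,-90,0],
  [1,-40,14,-110,0],
  [1,-90,31,-110,0],
  [1,-145,50,-110,0],
  [1,-200,69,-110,0],
  [1,-255,87,-110,0],
  [1,-305,105,-110,0],
])

```text
time: 12.2
eef_pos: [0.474, 0.0462, 0.1613]
tcp_rot: [0.709, 0.705, -0.0, -0.0]
force: [0.4, 0.0, -0.6]
width: 0.522
grasp_force: 29.8
```

play_rows([
  [1,-50,17,0,0],
  [1,-100,34,0,0],
  [1,-140,48,0,0],
  [1,-165,56,0,0],
  [1,-174,59,15,0],
  [1,-174,59,50,0],
  [1,-174,59,75,0],
  [1,-174,59,75,0],
])

```text
time: 13.2
eef_pos: [0.5298, -0.1243, 0.084]
tcp_rot: [0.709, 0.706, -0.001, -0.003]
force: [-1.1, -0.8, -0.7]
width: 0.519
grasp_force: 29.8
```

```bash
python3 -c "
from h import *
go(.5325,-.1255,.0705)"
```

```text
a0 89.76 shift [-1.2  2.8 13.5] turn -0.24 pos [ 0.5298 -0.1243  0.084 ] t 13.2
```

play_rows([
  [1,-1,2,8,0],
  [1,-1,2,12,0],
  [1,-1,2,13,0],
  [1,-1,2,13,0],
  [1,-1,2,14,0],
  [1,-1,2,14,0],
])

```text
time: 13.95
eef_pos: [0.5342, -0.1271, 0.0728]
tcp_rot: [0.709, 0.705, 0.0, 0.0]
force: [-0.8, 0.3, -1.2]
width: 0.518
grasp_force: 29.8
```

play_rows([
  [1,1,-1,1,0],
  [1,1,-1,2,0],
  [1,1,-1,3,0],
  [1,1,-1,3,0],
  [1,1,-1,3,0],
])

```text
time: 14.58
eef_pos: [0.5332, -0.126, 0.0699]
tcp_rot: [0.709, 0.705, -0.0, 0.0]
force: [-0.9, -0.2, 4.2]
width: 0.52
grasp_force: 29.9
```

Contact made. Release, and rise well clear.

play_rows([
  [-1,0,0,0,0],
  [-1,0,0,0,0],
  [-1,0,0,0,0],
  [-1,0,0,-20,0],
  [-1,0,0,-60,0],
  [-1,0,0,-100,0],
  [-1,0,0,-125,0],
  [-1,0,0,-125,0],
])

```text
time: 15.58
eef_pos: [0.5345, -0.1262, 0.1965]
tcp_rot: [0.709, 0.705, 0.001, 0.002]
force: [-0.6, 0.2, -0.4]
width: 0.999
grasp_force: 0.0
```

```bash
python3 -c "
from h import *
go(.3755,-.209,.19)"
```

```text
a0 89.64 shift [ -83.8 -158.5    6. ] turn -0.36 pos [ 0.5345 -0.1262  0.1965] t 15.575
```

play_rows([
  [-1,-20,-40,0,0],
  [-1,-45,-85,0,0],
  [-1,-68,-130,0,0],
  [-1,-80,-152,0,0],
  [-1,-84,-158,0,0],
  [-1,-84,-158,0,0],
  [-1,-84,-158,0,0],
])

```text
time: 16.45
eef_pos: [0.3759, -0.2084, 0.1946]
tcp_rot: [0.709, 0.705, 0.0, 0.0]
force: [0.3, 0.4, -0.3]
width: 1.001
grasp_force: 0.0
```

```bash
python3 - <<'E'
from h import *
go(.3755,-.209,.044); print(ctrl.state()['joints'].round(2))
s=cam("scene"); cv2.imwrite("pics/p3.png",cv2.resize(s["image"][60:240,240:440,::-1],(640,576),interpolation=cv2.INTER_CUBIC))
print((proj(s,[[.3755,-.209,.086],[.3755,-.209,0]])-[240,60])*3.2)
E
```

```text
a0 89.74 shift [ -0.7  -0.4 150.6] turn -0.26 pos [ 0.3759 -0.2084  0.1946] t 16.45
[ 0.8   0.15 -0.48  2.12  0.09  0.89  0.27]
[[433.80551531 288.13528482]
 [424.5334766  369.49767555]]
```

View pics/p3.png

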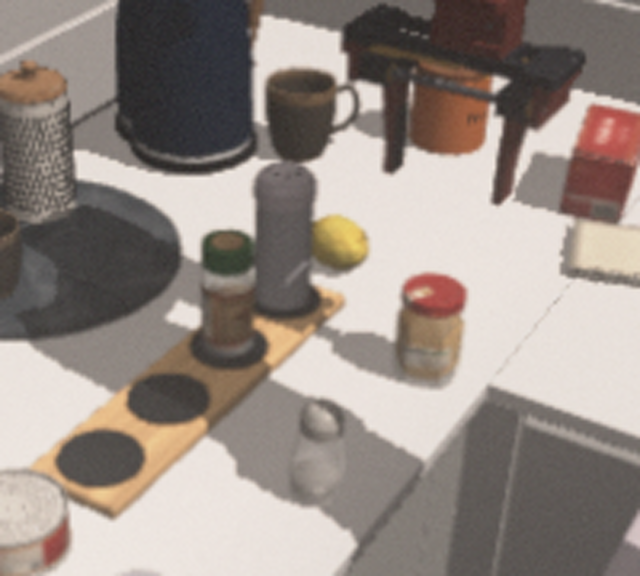

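Spice and dredger stand centred on their discs. The honey lid centre at (435,290) matches the prediction of (434,288). Descend.

play_rows([
  [-1,-1,0,45,0],
  [-1,-1,0,90,0],
  [-1,-1,0,130,0],
  [-1,-1,0,150,0],
  [-1,-1,0,154,0],
  [-1,-1,0,154,0],
])

```text
time: 17.25
eef_pos: [0.3754, -0.2098, 0.0409]
tcp_rot: [0.709, 0.705, 0.0, 0.0]
force: [0.1, -0.8, 0.3]
width: 1.0
grasp_force: 0.0
```

play_rows([
  [1,0,0,0,0],
  [1,0,0,0,0],
  [1,0,0,0,0],
  [1,0,0,0,0],
  [1,0,0,0,0],
  [1,0,0,0,0],
])

```text
time: 18.0
eef_pos: [0.375, -0.2103, 0.041]
tcp_rot: [0.709, 0.705, 0.0, 0.0]
force: [-0.9, -0.1, 5.8]
width: 0.66
grasp_force: 29.6
```

```bash
python3 -c "
from h import *
go(.5335,-.031,.12);print(ctrl.state()['width']*88)"
```

```text
a0 89.63 shift [180.3 157.4 -78.9] turn -0.37 pos [ 0.375  -0.2103  0.041 ] t 18.0
58.05922921921455
```

Grip is 58 mm wide. Lift so the bottom is above spice height, carry to disc_b, then lower.

play_rows([
  [1,0,0,-40,0],
  [1,0,0,-90,0],
  [1,20,10,-125,0],
  [1,60,35,-125,0],
  [1,105,70,-125,0],
  [1,145,110,-125,0],
  [1,170,140,-125,0],
  [1,179,156,-125,0],
])

```text
time: 19.0
eef_pos: [0.5322, -0.03, 0.1649]
tcp_rot: [0.708, 0.706, -0.0, -0.001]
force: [-0.3, 0.2, -3.8]
width: 0.657
grasp_force: 29.5
```

play_rows([
  [1,1,1,0,0],
  [1,1,1,30,0],
  [1,1,1,65,0],
  [1,1,1,85,0],
  [1,1,1,95,0],
  [1,1,1,97,0],
  [1,1,1,97,0],
  [1,1,1,97,0],
])

```text
time: 20.0
eef_pos: [0.5333, -0.0311, 0.0695]
tcp_rot: [0.709, 0.705, 0.0, 0.001]
force: [0.3, -0.4, -4.1]
width: 0.662
grasp_force: 29.5
```

```bash
python3 -c "
from h import *
go(.5335,-.031,.059)"
```

```text
a0 89.64 shift [ 0.1  0.1 10.5] turn -0.36 pos [ 0.5333 -0.0311  0.0695] t 20.0
```

play_rows([
  [1,0,0,5,0],
  [1,0,0,8,0],
  [1,0,0,9,0],
  [1,0,0,10,0],
  [1,0,0,11,0],
  [1,0,0,11,0],
])

```text
time: 20.75
eef_pos: [0.5326, -0.031, 0.0591]
tcp_rot: [0.709, 0.705, -0.001, 0.0]
force: [-6.6, -0.7, 14.0]
width: 0.663
grasp_force: 29.6
```

play_rows([
  [-1,0,0,-1,0],
  [-1,0,0,-1,0],
  [-1,0,0,-1,0],
  [-1,0,0,-20,0],
  [-1,0,0,-60,0],
  [-1,0,0,-100,0],
  [-1,0,0,-125,0],
  [-1,0,0,-125,0],
])

```text
time: 21.75
eef_pos: [0.5344, -0.0308, 0.1856]
tcp_rot: [0.709, 0.705, 0.002, 0.002]
force: [1.0, -0.1, -0.2]
width: 0.997
grasp_force: 0.0
```

```bash
python3 -c "
from h import *
go(.3875,.2095,.185)"
```

```text
a0 89.64 shift [ 2.394e+02 -1.484e+02 -2.000e-01] turn -0.36 pos [ 0.5344 -0.0308  0.1856] t 21.75
```

play_rows([
  [-1,45,-28,0,0],
  [-1,95,-59,0,0],
  [-1,150,-93,0,0],
  [-1,200,-124,0,0],
  [-1,230,-142,0,0],
  [-1,239,-148,0,0],
  [-1,239,-148,0,0],
  [-1,239,-148,0,0],
])

```text
time: 22.75
eef_pos: [0.3871, 0.2073, 0.1823]
tcp_rot: [0.71, 0.704, -0.0, 0.0]
force: [-0.6, -0.4, 1.0]
width: 1.002
grasp_force: 0.0
```

```bash
python3 - <<'E'
from h import *
go(.3875,.2095,.028)
d=cam("top");s=cam("scene")
a=cv2.resize(d["image"][150:260,200:440,::-1],(655,300),interpolation=cv2.INTER_CUBIC)
b=cv2.resize(s["image"][130:280,220:400,::-1],(360,300),interpolation=cv2.INTER_CUBIC)
c=np.zeros((600,655,3),np.uint8); c[:300]=a; c[300:,:360]=b; cv2.imwrite("pics/p4.png",c)
print((proj(s,[[.3875,.2095,.064],[.3875,.2095,0]])-[220,130])*2+[0,300])
E
```

```text
a0 89.5 shift [  2.3   0.5 154.3] turn -0.5 pos [0.3871 0.2073 0.1823] t 22.75
[[128.4564095  531.65707606]
 [130.73101617 572.41109982]]
```

View pics/p4.png

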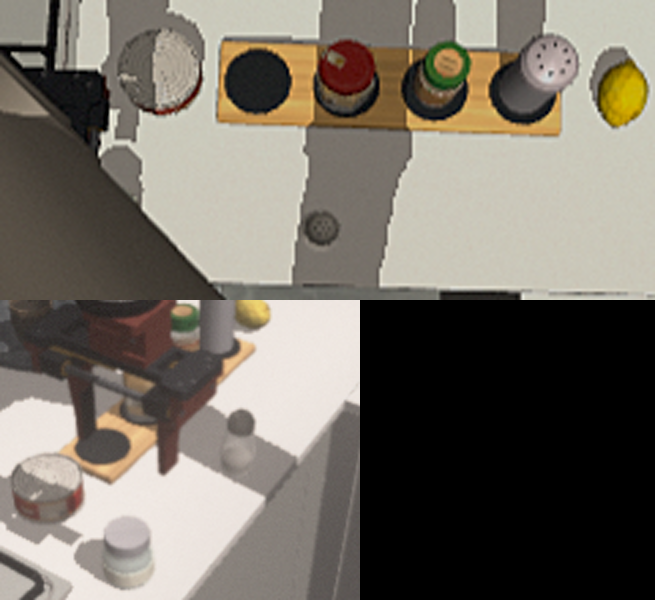

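Three stand centred on their discs. The mustard lid top at crop (127,531) matches the predicted (128,532). Descend.

play_rows([
  [-1,1,0,45,0],
  [-1,1,0,90,0],
  [-1,1,0,130,0],
  [-1,1,0,150,0],
  [-1,1,0,155,0],
  [-1,1,0,155,0],
])

```text
time: 23.6
eef_pos: [0.3868, 0.2097, 0.0279]
tcp_rot: [0.71, 0.705, 0.0, 0.0]
force: [1.2, 0.5, 0.7]
width: 1.0
grasp_force: 0.0
```

play_rows([
  [1,0,0,0,0],
  [1,0,0,0,0],
  [1,0,0,0,0],
  [1,0,0,0,0],
  [1,0,0,0,0],
  [1,0,0,0,0],
])

```text
time: 24.35
eef_pos: [0.387, 0.2101, 0.0281]
tcp_rot: [0.709, 0.705, 0.001, 0.0]
force: [1.9, -1.6, 5.3]
width: 0.634
grasp_force: 30.0
```

```bash
python3 -c "
from h import *
go(.5345,.064,.15);print(ctrl.state()['width']*88)"
```

```text
a0 89.64 shift [-145.1  148.6 -121.7] turn -0.36 pos [0.387  0.2101 0.0281] t 24.35
55.821991360330934
```

play_rows([
  [1,0,0,-40,0],
  [1,0,0,-85,0],
  [1,-20,15,-105,0],
  [1,-55,55,-105,0],
  [1,-95,97,-105,0],
  [1,-130,133,-105,0],
  [1,-144,147,-105,0],
  [1,-144,147,-105,0],
])

```text
time: 25.35
eef_pos: [0.5321, 0.0643, 0.1319]
tcp_rot: [0.71, 0.704, -0.0, -0.001]
force: [-0.0, -0.3, -1.8]
width: 0.634
grasp_force: 30.0
```

play_rows([
  [1,0,0,30,0],
  [1,0,0,60,0],
  [1,0,0,73,0],
  [1,0,0,76,0],
  [1,0,0,76,0],
  [1,0,0,76,0],
])

```text
time: 26.1
eef_pos: [0.533, 0.0652, 0.0576]
tcp_rot: [0.709, 0.705, 0.001, 0.0]
force: [0.0, -0.1, -2.0]
width: 0.631
grasp_force: 30.0
```

```bash
python3 -c "
from h import *
go(.5345,.064,.0465)"
```

```text
a0 89.65 shift [-1.2  1.5 11.1] turn -0.35 pos [0.533  0.0652 0.0576] t 26.1
```

play_rows([
  [1,-1,1,5,0],
  [1,-1,1,8,0],
  [1,-1,1,9,0],
  [1,-1,1,10,0],
  [1,-1,1,11,0],
  [1,-1,1,11,0],
])

```text
time: 26.85
eef_pos: [0.5334, 0.064, 0.0462]
tcp_rot: [0.709, 0.705, -0.0, 0.0]
force: [-2.3, -0.5, 4.3]
width: 0.628
grasp_force: 30.0
```

Contact made. Release, rise and move back out of view.

play_rows([
  [-1,0,0,0,0],
  [-1,0,0,0,0],
  [-1,0,0,0,0],
  [-1,0,0,-20,0],
  [-1,0,0,-60,0],
  [-1,0,0,-110,0],
  [-1,0,0,-150,0],
  [-1,0,0,-150,0],
])

```text
time: 27.85
eef_pos: [0.5356, 0.0648, 0.2002]
tcp_rot: [0.709, 0.705, 0.003, 0.002]
force: [-0.6, 0.4, -0.7]
width: 1.003
grasp_force: 0.0
```

play_rows([
  [-1,40,-20,0,0],
  [-1,90,-50,0,0],
  [-1,145,-80,0,0],
  [-1,200,-110,0,0],
  [-1,250,-130,0,0],
  [-1,285,-140,0,0],
  [-1,285,-140,0,0],
  [-1,285,-140,0,0],
])

```text
time: 28.85
eef_pos: [0.3952, 0.3487, 0.1952]
tcp_rot: [0.709, 0.705, -0.001, 0.0]
force: [1.3, -0.9, 1.1]
width: 1.001
grasp_force: 0.0
```

```bash
python3 - <<'E'
from h import *
d=cam("top");s=cam("scene"); print(ctrl.state()["eef_pos"])
a=cv2.resize(d["image"][150:260,200:440,::-1],(655,300),interpolation=cv2.INTER_CUBIC)
b=cv2.resize(s["image"][110:260,220:400,::-1],(360,300),interpolation=cv2.INTER_CUBIC)
c=np.zeros((600,655,3),np.uint8); c[:300]=a; c[300:,:360]=b; cv2.imwrite("pics/p5.png",c)
for k,P in dict(mus=(.5344,.0638,.082),hon=(.5337,-.031,.104),spi=(.5323,-.1257,.124),dre=(.532,-.22,.145)).items(): print(k,((proj(d,P)[0]-[200,150])*2.73).round(),((proj(s,P)[0]-[220,110])*2+[0,300]).round())
E
```

```text
[0.39581228 0.34808766 0.19530556]
mus [254.  66.] [ 99. 445.]
hon [349.  64.] [143. 395.]
spi [448.  64.] [183. 350.]
dre [551.  62.] [218. 309.]
```

View pics/p5.png

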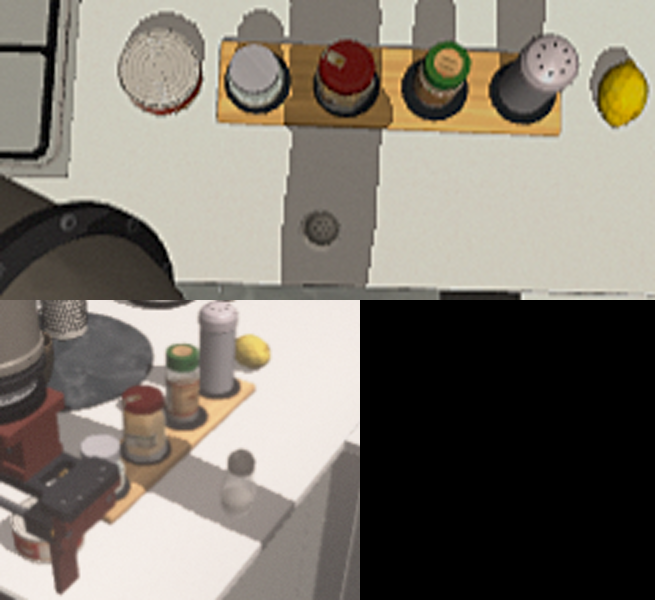

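All four stand upright and centred on their discs: mustard, honey, spice and dredger, running away from the tin. Lid centres are close to the predicted ones, and the tin and shaker haven't moved.

```bash
python3 -c "
from bench import ctrl
print(ctrl.finish_job())"
```

```text
the job is handed in; nothing more can be done
None
```

The job is handed in at about 29 s of robot time: mustard jar, honey jar, spice jar and dredger stand upright on discs a to d, shortest next to the tin, each within about 5 mm of its disc's centre in the last picture, and the tin and salt shaker were left where they stood.

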